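# Dock the sample rack under the splash cover and bolt it in

### The job

Dock the rack that is full of sample tubes: draw the sliding bolt fully back out of the docking lane, set the rack in the mouth of the lane and slide it in under the clear cover until it is fully home against the back stop (either end first), then push the bolt fully shut behind it and let go. Keep the rack upright, do not knock hard against the clear cover, and leave the empty rack and the other things on the table where they are.

Things in the scene. Friction and masses are not known exactly. Their poses are not given: they have to be found in the camera images.
- rack: White rack with ten red-capped tubes in two rows; 120 mm long (x), 62 wide (y). Origin: centre of underside; z up. Base 44 mm high with flat upright ends; caps reach 76 mm. A lengthwise upright fin in its middle, 60 mm long (x), 12 thick (y), stands free above the caps from 76 to 118 mm: pinch it across its thickness. 0.25 to 0.42 kg. The same end for end.
- bay: Docking bay fixed to the table; no floor, the rack slides on the table. Origin: on the table, on the lane's centre line, under the front edge of the cover; +x runs into the bay (across the table, to the robot's left), z up. Guide rails 22 mm high leave a lane 72 mm wide (y -36 to 36) from x -100 to the stop (gap in the +y rail from x -76 to 0 for the bolt); they flare out to y +-67 mm beyond x -100, to x -142.
- bay_stop (a point): Middle of the foot of the back stop's front face, at x 140.5 mm in the bay's frame; the stop is 40 mm high. A rack fully home touches it: rack centre at bay x 80.5 mm, near end 20 mm inside the cover's front edge.
- cover: Clear flat cover on four 10 mm posts (bay x 12 and 145, y +-51 mm). Same frame as the bay: spans x 0 to 165, y -58 to 58 mm; underside 134 mm above the table, steel-edged, 9 mm thick. It stops an upright gripper from pushing the rack home: lean the tool back towards the mouth (30 to 45 degrees) and push low on the rack's near end.
- bolt (a joint): Bolt, m: 0 = fully shut, 0.055 = fully drawn back (hard stops); grows along bay +y. Slides at about 2 N, stays where left. Grey block, bay x -69 to -5, 90 mm long in y, 6 to 28 mm above the table; shut, its tip lies at y -15 mm and bars the lane; from 0.051 it is clear of the lane. Its track lies at x -76 to 2, y 47 to 182 mm, 12 mm high.
- bolt_knob (a point): Point on the bolt's upright round steel knob, 18 mm across, which stands from 28 to 78 mm above the table; this point is on its axis 60 mm above the table. In the bay's frame it is at x -56 mm, y 62 mm + joint value.
- empty_rack: Bystander: an empty tube rack of exactly the same body and fin as rack but without tubes. Must be left alone.
- sanitiser: Bystander: clear bottle with a blue cap, 64 mm across, 130 mm tall. Origin: centre of underside.
- swab_box: Bystander: flat white box with a blue band, 110 x 150 x 50 mm tall. Origin: centre of underside.
- tape: Bystander: roll of tape lying flat, 84 mm across, 25 mm high. Origin: centre of underside.
- wipes: Bystander: white jar, 90 mm across, 90 mm tall. Origin: centre of underside.
- spray: Bystander: white bottle with a grey cap, 72 mm across, 150 mm tall. Origin: centre of underside.
There are look-alikes about, which are no part of the job. Leave any green look-alike of the rack alone.

How it is judged (in metres and radians):
On the way, in this order (a step that is already met when the one before it is completed fails the run):
1. the bolt is drawn back out of the lane (value of joint bolt above 0.05 m), for 0.1 s.
2. the rack stands upright between the rails with its leading end under the cover (y of rack in the frame of bay between -0.012 and 0.012 m and angle between rack's own z axis and vertical below 0.08 rad and angle between the x axis of rack and the x axis of bay, either way round below 0.15 rad and z of rack in the frame of bay below 0.006 m and x of rack in the frame of bay above -0.052 m), for 0.05 s.
3. the rack is home against the back stop (y of rack in the frame of bay between -0.012 and 0.012 m and angle between rack's own z axis and vertical below 0.08 rad and angle between the x axis of rack and the x axis of bay, either way round below 0.15 rad and z of rack in the frame of bay below 0.006 m and x of rack in the frame of bay above 0.0745 m), for 0.2 s.
At the end, for the whole second after the job is handed in: The full rack stands upright on the table in the lane (within 12 mm of its centre line, 0.15 rad), its centre at least 74.5 mm inside the cover's front edge (home is 80.5 mm: within 6 mm of the back stop), at rest; the bolt is shut to within 5 mm (all of step 3 and value of joint bolt below 0.005 m and linear speed of rack below 0.02 m/s); the robot touches nothing.
It fails at once if the full rack is tipped by more than 0.5 rad (angle between rack's own z axis and vertical above 0.5 rad).
It fails at once if the robot knocks against the clear cover with more than 15 N (contact force between any of the arm, the fingers and cover above 15 N).
It fails at once if the empty rack or another bystander is moved by more than 30 mm (distance of any of empty_rack, sanitiser, swab_box, tape, wipes, spray from where it was at the start of the episode above 0.03 m).
It also fails if it takes over 67 s, if anything falls off the work surface, if the arm or the gripper's body presses on something with over 40 N, if the wrist force passes 120 N, or if a joint passes its speed limit or range.

### The arm

A 6-joint arm with a two-finger parallel gripper is mounted at the origin on the work surface. World frame = base frame: x ahead of the robot, y to its left, z up, the work surface at z = 0. Lengths are in m, angles in degrees, forces in N, time in s.
With the tool pointing down it reaches from about 0.35 to 0.875 m from the base axis. Payload 4.2 kg.
Tool frame: the origin (TCP) lies at the very end of the fingers, on their centre line; the grasp point (between the pads) lies 19 mm behind it; z points along the fingers, y is the direction in which the jaws open and shut (so a half turn about z gives the same grasp; the last joint's range is limited). The gripper opens to 85 mm and grips with 20 to 120 N. Pads are 22 mm wide; open, the fingers measure 114 mm over their backs; the gripper's body (76 mm by 85 mm) begins 54 mm behind the grasp point. The pads swing forward as they close: fully open they stand 13 mm farther back than shut.
Start: joints at [88.442, 22.042, 0.453, 0, -68.411, -14.817], TCP at [0.176, 0.6, 0.231] pointing down, gripper open.
Joint ranges: [-179.83, 179.83], [-69.29, 118.12], [-61.27, 80.66], [-181.25, 117.63], [-171.15, -9.14], [-177.46, 177.46]. Speed limits (degrees/s): [159.86, 159.86, 180, 180, 180, 180].

### API

Orientations are given as [roll, pitch, yaw] about the fixed x, y, z axes, in that order (R = Rz(yaw) Ry(pitch) Rx(roll)).
In Python, from station import telemetry, cams, arm gives the robot as it stands.
- The arm moves only by the shell command python3 -m handwheel 'ROWS'. ROWS is JSON, a list of rows, each a list of 3 entries, a list of its own where there are three numbers: the turn, a rotation vector about the tool's x, y, z in units of 8 degrees (1.0 is 8 degrees), then the shift along the tool's x, y, z in units of 30 mm (1.0 is 30 mm), then the closure, from 0 (fully open) to 1 (shut). A call has 1 to 10 rows; each row is the pose to reach, as a shift and turn from the pose commanded when the call began, along the tool's axes at that moment; what a row does not reach only later rows make up. A row lasts 1/10 s, in which the tool goes at most 50 mm and 8.59 degrees, less where a joint would pass 70% of its speed; a pose out of reach is approached as far as the arm can. A call with a gripper value outside its range is refused whole. The fingers move at their own pace and stop on an object; the grip force is fixed at half the most. Time passes only in rows, so rows that repeat a pose let the fingers close. It gives the time, the measured TCP pose, the force and the opening at its end, in the units of the state.
- telemetry.sense(): the state, without advancing time (a new reading comes with each control period).
- cams.capture(name): name is "scene" or "top" or "wrist"; returns (picture, depth): 400x640x3 uint8, blue, green, red; 400x640 float32, m along the optical axis (not along the pixel's ray), 0 where there is no reading.
- cams.calibration(name): a dict with "fx", "fy", "cx", "cy" (pixels), "world_from_camera" (4x4, takes a point from camera to world coordinates). Camera axes: x right, y up, looking along -z (the intrinsics and any distortion apply to the point x, -y, -z); pixel columns grow to the right and rows downward; lengths in m; the calibration is good to about 2 mm. The wrist camera is an equidistant fisheye: a pixel r from the principal point sees the ray r / f radians off the axis. A picture is of the moment at which its call begins: read the wrist's pose just before it. calibration takes no time and is no camera call; for the wrist camera it gives the pose at the moment of the call.
- arm.hand_in(): hands the job in, once; it reports no verdict.
The state is a dict: "time": time; "q": joint angles; "joint_vel": joint speeds; "joint_torque": joint torques, N m; "ee_pos": TCP position; "tool_rot": TCP orientation; "force": force on the tool from outside, world axes, zero at the start; "ft_torque": the same for the moment, N m; "width": finger opening in m.
Only numpy, scipy, OpenCV 4.12 (cv2) and the standard library are available. Lean on these libraries where they do the work, as an engineer would, in place of code of your own. Each camera call takes 0.05 s, during which the arm holds its last target. There are 200 camera calls.

## Working session

There is one attempt and no reset: what is moved stays moved. The work goes in short steps, Python scripts to look and compute and a shell command to move; the robot and the scene stay as the last step left them, time stands still between calls to the robot, and variables do not carry over. Pictures are saved under pics/ and viewed, about 8 in all and at most 12, crops included, and the job is handed in when it is done.

```bash
mkdir -p pics; ls; python3 - <<'E'
from station import telemetry,cams,arm
import cv2,numpy as np
print(telemetry.sense())
for n in ("scene","top"):
    p,d=cams.capture(n); cv2.imwrite(f"pics/{n}0.png",p); np.save(f"pics/{n}0.npy",d)
    c=cams.calibration(n); print(n,{k:(np.round(v,4).tolist()) for k,v in c.items()})
E
```

```text
pics
{'time': 0.0, 'q': array([ 8.84422217e+01,  2.20911028e+01,  3.78370221e-01, -2.99261844e-02,
       -6.84107070e+01, -1.48172230e+01]), 'joint_vel': array([-0.09045934, -0.0635022 , -0.10064852, -0.12036148, -0.08854296,
        0.09045217]), 'joint_torque': array([-2.47040307e-04, -3.92291844e+01,  1.88406962e+01,  4.18628007e+00,
       -4.55636153e-03, -6.92486452e-06]), 'ee_pos': array([0.17600659, 0.59908569, 0.23020593]), 'tool_rot': array([ 1.79873552e+02, -4.69026153e-03, -1.63860374e+01]), 'force': array([0.09529192, 0.89296315, 0.26133002]), 'ft_torque': array([-0.02502562, -0.01996737,  0.02886191]), 'width': 0.08572393608336158}
scene {'fx': 456.0951, 'fy': 456.0951, 'cx': 319.5693, 'cy': 205.5182, 'world_from_camera': [[0.4998, -0.6853, 0.5297, 1.3279], [0.866, 0.3846, -0.3196, -0.4193], [0.0153, 0.6185, 0.7857, 1.2268], [0.0, 0.0, 0.0, 1.0]]}
top {'fx': 391.5905, 'fy': 391.5905, 'cx': 312.2263, 'cy': 198.8723, 'world_from_camera': [[-0.0023, 0.9825, -0.1861, 0.3122], [-0.9999, -0.0044, -0.0109, 0.0494], [-0.0115, 0.186, 0.9825, 1.2104], [0.0, 0.0, 0.0, 1.0]]}
```

View pics/top0.png

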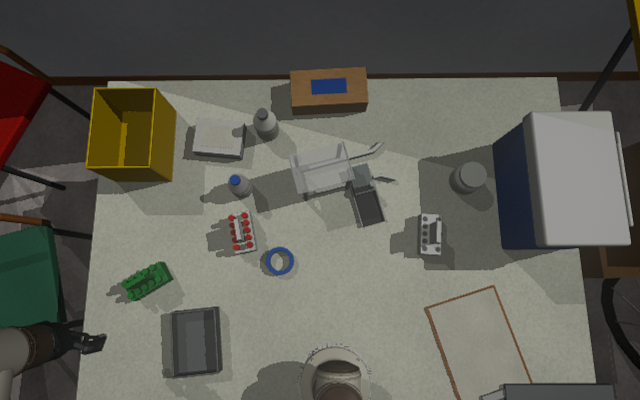

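View pics/scene0.png

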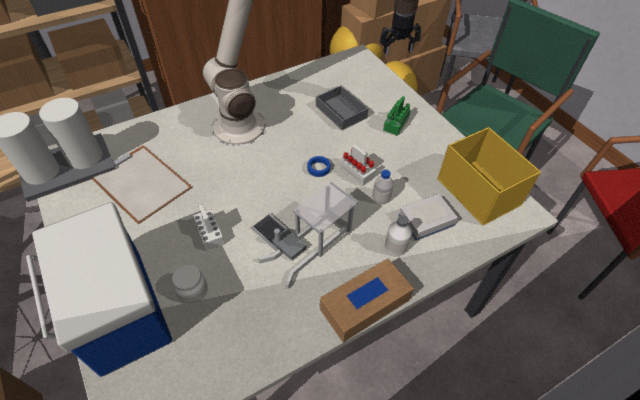

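The top view shows the full rack with red caps near (242,232) and the bay at about (322,170), with its mouth to the right. The bolt and its dark track are at (368,200), on the robot's side. The empty rack is at (431,234) and the green look-alike at (147,281).

```bash
cat > h.py <<'E'
import cv2,numpy as np
from station import telemetry,cams,arm
def ray(n,u,v,z,c=None):
    c=c or cams.calibration(n); W=np.array(c["world_from_camera"])
    d=W[:3,:3]@np.array([(u-c["cx"])/c["fx"],-(v-c["cy"])/c["fy"],-1]); o=W[:3,3]
    return o+d*(z-o[2])/d[2]
def pts(n,d):
    c=cams.calibration(n); W=np.array(c["world_from_camera"]); v,u=np.mgrid[0:400,0:640]
    P=np.stack([(u-c["cx"])/c["fx"]*d,-(v-c["cy"])/c["fy"]*d,-d],-1)
    return P@W[:3,:3].T+W[:3,3]
E
python3 - <<'E'
from h import *
a=cv2.imread("pics/top0.png")[130:250,280:410]; b=cv2.imread("pics/scene0.png")[175:295,240:370]
o=np.hstack([cv2.resize(x,None,fx=3.07,fy=4,interpolation=cv2.INTER_CUBIC) if 0 else cv2.resize(x,(400,369),interpolation=cv2.INTER_CUBIC) for x in (a,b)])
cv2.imwrite("pics/crop1.png",o)
for n in("top","scene"):
    im=cv2.imread(f"pics/{n}0.png"); d=np.load(f"pics/{n}0.npy"); P=pts(n,d)
    hsv=cv2.cvtColor(im,cv2.COLOR_BGR2HSV)
    red=((hsv[...,0]<8)|(hsv[...,0]>172))&(hsv[...,1]>120)&(P[...,0]>.2)&(P[...,0]<.8)&(abs(P[...,1])<.6)&(P[...,2]>.03)&(P[...,2]<.1)
    v,u=np.nonzero(red); r=np.array([ray(n,x,y,.074)[:2] for x,y in zip(u,v)]); print(n,len(r))
    (c,s,ang)=cv2.minAreaRect(r.astype(np.float32)*1000); print("caps rect mm",c,s,ang)
    # height map points in region of rack
    m=(abs(P[...,0]-c[0]/1000)<.09)&(abs(P[...,1]-c[1]/1000)<.09)&(P[...,2]>.09)
    q=P[m]; print("fin pts",len(q), q.mean(0) if len(q) else 0, cv2.minAreaRect((q[:,:2]*1000).astype(np.float32)) if len(q) else 0)
E
```

```text
top 248
caps rect mm (433.6923828125, 272.6643981933594) (104.47676086425781, 55.57381057739258) 11.491004943847656
fin pts 127 [0.43458856 0.27073462 0.11451452] ((435.62261962890625, 272.0057373046875), (60.1673698425293, 12.606664657592773), 11.559646606445312)
scene 184
caps rect mm (439.05291748046875, 269.66619873046875) (110.71319580078125, 63.29941177368164) 11.917481422424316
fin pts 132 [0.43787562 0.27000611 0.10979332] ((435.4541320800781, 272.5260314941406), (61.7454833984375, 17.80054473876953), 13.165586471557617)
```

View pics/crop1.png

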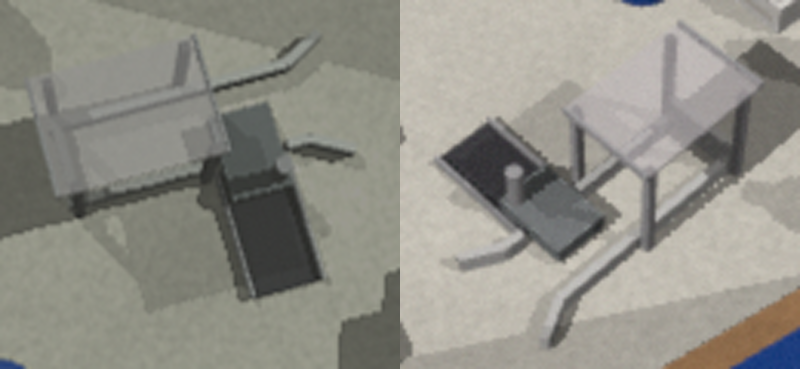

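The left crop shows the cover's corners at about (343,142), (354,180), (300,193) and (290,156) in the top view. The bolt is shut, and its knob is at about (372,183).

```bash
python3 - <<'E'
from h import *
L=np.array([[0,-58],[0,58],[165,58],[165,-58]],float)
px=[(343.4,142.0),(354.1,180.4),(299.5,192.7),(290.4,156)]
sc=[(240+x*.325,175+y*.325) for x,y in [(653,172),(563,107),(680,25),(760,83)]]
def fit(L,W):
    a=L-L.mean(0);b=W-W.mean(0)
    th=np.arctan2((a[:,0]*b[:,1]-a[:,1]*b[:,0]).sum(),(a*b).sum())
    R=np.array([[np.cos(th),-np.sin(th)],[np.sin(th),np.cos(th)]]); t=W.mean(0)-R@L.mean(0)
    print("yaw",np.degrees(th),"o",t,"res",np.abs(W-(L@R.T+t)).max()); return R,t
for n,p in(("top",px),("scene",sc)):
    W=np.array([ray(n,u,v,.143)[:2]*1000 for u,v in p]); R,t=fit(L,W)
    d=np.load(f"pics/{n}0.npy"); P=pts(n,d)*1000
    B=P.copy(); B[...,:2]=(P[...,:2]-t)@R
    x,y,z=B[...,0],B[...,1],B[...,2]
    m=(z>130)&(z<160)&(x>-40)&(x<200)&(abs(y)<90); print(n,"cover",m.sum())
    if m.sum()>50:
        r=cv2.minAreaRect(P[m][:,:2].astype(np.float32)); print(r)
    m=(z>40)&(z<85)&(x>-80)&(x<-30)&(y>40)&(y<85); print("knob",m.sum(),B[m].mean(0) if m.any() else 0, P[m].mean(0) if m.any() else 0, np.ptp(B[m],0) if m.any() else 0)
    # rail: inner rail outside cover -y side
    m=(z>17)&(z<27)&(x>-95)&(x<-15)&(y<-20)&(y>-60)
    if m.sum()>20: 
        q=B[m]; k=np.polyfit(q[:,0],q[:,1],1); print("rail -y",m.sum(),k,np.percentile(q[:,1],[3,97]))
    m=(z>10)&(z<18)&(x>-90)&(x<20)&(y>90)&(y<200)
    if m.sum()>20: print("track",m.sum(),np.percentile(B[m],[2,98],axis=0))
    m=(z>24)&(z<33)&(x>-85)&(x<10)&(y>-30)&(y<70)
    if m.sum()>20: print("bolt",m.sum(),np.percentile(B[m],[2,98],axis=0), cv2.minAreaRect(B[m][:,:2].astype(np.float32)))
E
```

```text
yaw 103.89018272905102 o [623.73474752 -46.30736043] res 5.04705733643091
top cover 2339
((607.6319580078125, 36.34214782714844), (117.75081634521484, 165.0632781982422), 15.347972869873047)
knob 47 [-54.20493456  66.40490289  69.65819105] [ 572.28421087 -114.8684889    69.65819105] [17.17229537 16.79006028 41.16379065]
rail -y 85 [ 2.85447977e-02 -4.57537920e+01] [-52.89669147 -41.69416538]
track 77 [[-77.24794744  91.69286784  10.11882617]
 [  1.22397051 173.75662365  16.20116252]]
bolt 419 [[-67.58834986 -10.07972536  24.79897229]
 [ -5.7549128   68.20236192  32.60081556]] ((-43.21580505371094, 31.54463005065918), (95.53605651855469, 77.9004898071289), 66.63317108154297)
yaw 100.52714745005085 o [816.70798991 301.45392434] res 8.699061957020945
scene cover 8
knob 0 0 0 0
bolt 22 [[-56.15127383  31.72548764  24.31301556]
 [  8.48582123  65.13136619  32.66687735]] ((-37.479835510253906, 31.99199104309082), (83.3204345703125, 40.66703796386719), 27.669065475463867)
```

```bash
cat >> h.py <<'E'
from scipy.spatial.transform import Rotation as Ro
O=np.array([.6293,-.0432]); YAW=105.4
def Rb(): a=np.radians(YAW); return np.array([[np.cos(a),-np.sin(a)],[np.sin(a),np.cos(a)]])
def w2b(p): return (np.asarray(p)[...,:2]-O)@Rb()
def b2w(x,y,z): return np.r_[Rb()@np.array([x,y])+O,z]
def go(p,rot):
    s=telemetry.sense(); R=Ro.from_euler("xyz",s["tool_rot"],degrees=True)
    T=rot if isinstance(rot,Ro) else Ro.from_euler("xyz",rot,degrees=True)
    print("turn",np.round((R.inv()*T).as_rotvec(degrees=True)/8,3).tolist(),"shift",np.round(R.inv().apply(np.asarray(p)-s["ee_pos"])/.03,3).tolist())
E
python3 -c "
from h import *
p=b2w(-.056,.062,.2); print(p); go(p,[180,0,YAW-180])"
```

```text
[ 0.58439723 -0.11365382  0.2       ]
turn [0.012, -0.008, 7.277] shift [19.76, 18.954, 1.05]
```

```bash
python3 -m handwheel '[[[0,0,7.28],[19.76,18.95,-0.3],0],[[0,0,7.28],[19.76,18.95,-0.3],0],[[0,0,7.28],[19.76,18.95,-0.3],0],[[0,0,7.28],[19.76,18.95,-0.3],0],[[0,0,7.28],[19.76,18.95,-0.3],0],[[0,0,7.28],[19.76,18.95,-0.3],0],[[0,0,7.28],[19.76,18.95,-0.3],0],[[0,0,7.28],[19.76,18.95,-0.3],0],[[0,0,7.28],[19.76,18.95,-0.3],0],[[0,0,7.28],[19.76,18.95,-0.3],0]]'
python3 -c "
from h import *
p=b2w(-.056,.062,.2); print(p); go(p,[180,0,YAW-180])"
```

```text
time: 1.1
ee_pos: [0.4251, 0.1639, 0.2368]
tool_rot: [-180.0, 0.0, -74.6]
force: [1.0, 1.5, -0.6]
width: 0.0856
[ 0.58439723 -0.11365382  0.2       ]
turn [-0.0, 0.001, 0.002] shift [10.33, -2.659, 1.225]
```

```bash
python3 -m handwheel '[[[0,0,0],[10.33,-2.66,0],0.5],[[0,0,0],[10.33,-2.66,0],0.5],[[0,0,0],[10.33,-2.66,0],0.5],[[0,0,0],[10.33,-2.66,0],0.5],[[0,0,0],[10.33,-2.66,0],0.5],[[0,0,0],[10.33,-2.66,0],0.5],[[0,0,0],[10.33,-2.66,0],0.5],[[0,0,0],[10.33,-2.66,0],0.5],[[0,0,0],[10.33,-2.66,0],0.5]]'
python3 - <<'E'
from h import *
c=cams.calibration("wrist"); p,d=cams.capture("wrist"); cv2.imwrite("pics/w1.png",p); np.save("pics/w1.npy",d)
print({k:np.round(v,4).tolist() for k,v in c.items()}, (d>0).mean())
E
```

```text
time: 2.0
ee_pos: [0.5835, -0.1119, 0.2359]
tool_rot: [179.9, 0.0, -74.7]
force: [-0.6, 0.2, -1.3]
width: 0.0428
{'fx': 309.7069, 'fy': 309.7069, 'cx': 316.5581, 'cy': 197.6601, 'world_from_camera': [[-0.9642, 0.2517, 0.0836, 0.6041], [-0.2652, -0.9178, -0.2955, -0.1868], [0.0023, -0.3071, 0.9517, 0.3786], [0.0, 0.0, 0.0, 1.0]]} 0.9960234375
```

View pics/w1.png

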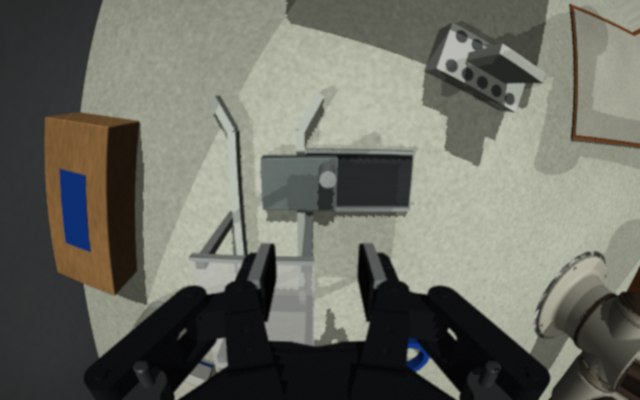

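The wrist view shows the knob's top at (327,179), the bolt's tip at x=262 and the cover's front edge from (192,258) to (313,259). The mouth of the lane points up in the picture.

```bash
cat >> h.py <<'E'
def fray(u,v,z,c):
    W=np.array(c["world_from_camera"]); dx,dy=(u-c["cx"])/c["fx"],(v-c["cy"])/c["fy"]; r=np.hypot(dx,dy)+1e-12
    d=W[:3,:3]@np.array([np.sin(r)*dx/r,-np.sin(r)*dy/r,-np.cos(r)]); o=W[:3,3]; return o+d*(z-o[2])/d[2]
E
python3 - <<'E'
from h import *
c=cams.calibration("wrist")
for n,u,v,z in [("knob",327,179,.078),("coverL",192,257,.143),("coverR",313,259,.143),("tip1",262,158,.028),("tip2",262,211,.028),("rail-y in a",238,135,.022),("rail-y in b",243,205,.022),("rail+y in",300,215,.022),("rail+y in",299,150,.022),("track far1",415,150,.012),("track far2",410,212,.012)]:
    p=fray(u,v,z,c); print(n,p.round(4),w2b(p).round(4))
E
```

```text
knob [ 0.5728 -0.1144  0.078 ] [-0.0537  0.0733]
coverL [ 0.6784 -0.0272  0.143 ] [ 0.0024 -0.0516]
coverR [ 0.5715 -0.0581  0.143 ] [0.001  0.0597]
tip1 [ 0.6473 -0.1069  0.028 ] [-0.0662 -0.0004]
tip2 [ 0.633  -0.0429  0.028 ] [-0.0007 -0.0036]
rail-y in a [ 0.6824 -0.1253  0.022 ] [-0.0933 -0.0294]
rail-y in b [ 0.6584 -0.0417  0.022 ] [-0.0063 -0.0285]
rail+y in [ 0.5865 -0.0481  0.022 ] [0.0066 0.0426]
rail+y in [ 0.608 -0.126  0.022] [-0.0742  0.0425]
track far1 [ 0.4711 -0.1642  0.012 ] [-0.0747  0.1847]
track far2 [ 0.449  -0.0857  0.012 ] [0.0069 0.1851]
```

```bash
cat >> h.py <<'E'
O=O+Rb()@np.array([.0015,.006])
E
python3 -c "
from h import *
p=np.array([.5728,-.1146,.045])+np.r_[Rb()@[-.003,0],0]; go(p,[180,0,YAW-180])"
```

```text
turn [0.007, 0.004, -0.001] shift [0.118, 0.364, 6.379]
```

```bash
python3 -m handwheel '[[[0,0,0],[0.12,0.36,0],0.5],[[0,0,0],[0.12,0.36,1.5],0.5],[[0,0,0],[0.12,0.36,3],0.5],[[0,0,0],[0.12,0.36,4.5],0.5],[[0,0,0],[0.12,0.36,5.5],0.5],[[0,0,0],[0.12,0.36,6.38],0.5],[[0,0,0],[0.12,0.36,6.38],0.5]]'
python3 -m handwheel '[[[0,0,0],[0,0,0],1],[[0,0,0],[0,0,0],1],[[0,0,0],[0,0,0],1],[[0,0,0],[0,0,0],1],[[0,0,0],[0,0,0],1]]'
```

```text
time: 2.75
ee_pos: [0.5708, -0.1173, 0.0423]
tool_rot: [179.5, 0.1, -74.6]
force: [-0.3, 0.3, 0.3]
width: 0.0425
time: 3.25
ee_pos: [0.5753, -0.1178, 0.0475]
tool_rot: [-179.9, -0.0, -74.6]
force: [-2.7, 1.9, 6.6]
width: 0.0163
```

```bash
python3 -m handwheel '[[[0,0,0],[0,0.3,0],1],[[0,0,0],[0,0.7,0],1],[[0,0,0],[0,1.1,0],1],[[0,0,0],[0,1.4,0],1],[[0,0,0],[0,1.6,0],1],[[0,0,0],[0,1.7,0],1],[[0,0,0],[0,1.7,0],1]]'; python3 -c "
from h import *; print(w2b(telemetry.sense()['ee_pos']))"
```

```text
time: 3.95
ee_pos: [0.5295, -0.1302, 0.0475]
tool_rot: [-179.4, -0.1, -74.5]
force: [4.2, 6.8, 2.4]
width: 0.0161
[-0.05888294  0.11335215]
```

```bash
python3 -m handwheel '[[[0,0,0],[0,0.1,0],1],[[0,0,0],[0,0.2,0],1],[[0,0,0],[0,0.3,0],1],[[0,0,0],[0,0.3,0],1],[[0,0,0],[0,0.3,0],1]]'; python3 -c "
from h import *; print(w2b(telemetry.sense()['ee_pos']))"
```

```text
time: 4.45
ee_pos: [0.5294, -0.1304, 0.0476]
tool_rot: [-178.5, -0.3, -74.4]
force: [21.3, 14.1, -13.6]
width: 0.0161
[-0.05900103  0.11342914]
```

```bash
python3 -m handwheel '[[[0,0,0],[0,-0.25,0],1],[[0,0,0],[0,-0.25,0],0.5],[[0,0,0],[0,-0.25,0],0.5],[[0,0,0],[0,-0.25,0],0.5],[[0,0,0],[0,-0.25,-2],0.5],[[0,0,0],[0,-0.25,-3.5],0.5],[[0,0,0],[0,-0.25,-5],0],[[0,0,0],[0,-0.25,-6.2],0],[[0,0,0],[0,-0.25,-6.2],0]]'
python3 - <<'E'
from h import *
c=cams.calibration("wrist"); p,d=cams.capture("wrist"); cv2.imwrite("pics/w2.png",p)
import pickle; pickle.dump(c,open("pics/w2.pkl","wb"))
E
```

```text
time: 5.35
ee_pos: [0.5264, -0.133, 0.2379]
tool_rot: [-179.3, -0.3, -74.6]
force: [0.3, -0.1, 0.3]
width: 0.0834
```

View pics/w2.png

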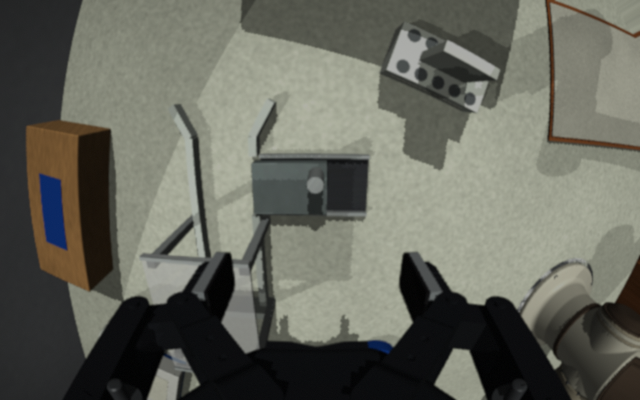

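The bolt is drawn: its tip at u≈252 is level with the inner face of the near rail, and the lane between u≈197 and 252 is clear.

```bash
python3 - <<'E'
from h import *
import pickle; c=pickle.load(open("pics/w2.pkl","rb"))
for n,u,v,z in [("knob",315,185,.078),("tip1",253,160,.028),("tip2",254,215,.028),("rail-y",199,140,.022),("rail-y",205,210,.022),("rail+y",252,152,.022),("rail+y",262,220,.022),("coverL",141,257,.143),("coverR",249,263,.143)]:
    print(n,w2b(fray(u,v,z,c)).round(4))
go([.4355,.272,.24],[180,0,11.6])
E
```

```text
knob [-0.0551  0.1139]
tip1 [-0.0719  0.0402]
tip2 [-0.003   0.0375]
rail-y [-0.0973 -0.029 ]
rail-y [-0.0065 -0.0296]
rail+y [-0.0805  0.0381]
rail+y [0.006 0.046]
coverL [ 0.0004 -0.0584]
coverR [-0.0006  0.0557]
turn [-0.028, -0.044, -10.782] shift [-13.788, -0.704, -0.204]
```

```bash
python3 - <<'E'
from h import *
for f,n in(("top0","top"),("scene0","scene")):
    P=pts(n,np.load(f"pics/{f}.npy")); B=w2b(P)*1000; z=P[...,2]*1000; x,y=B[...,0],B[...,1]
    for lo,hi in((-100,-70),(-70,-40),(-40,-5)):
        for s in(-1,1):
            m=(x>lo)&(x<hi)&(z>16)&(z<28)&(y*s>20)&(y*s<65)
            if s>0 and not(lo==-100): continue
            if m.sum()>8: print(n,lo,s,m.sum(),np.percentile(y[m],[3,50,97]).round(1),np.median(z[m]).round(1))
    m=(z>132)&(z<155)&(x>-40)&(x<200)&(abs(y)<90)
    if m.sum()>300: print(n,"cover",m.sum(),np.percentile(x[m],[1,99]),np.percentile(y[m],[1,99]), cv2.minAreaRect(P[m][:,:2].astype(np.float32)*1000))
E
```

```text
top -100 -1 34 [-51.  -45.2 -40.7] 22.8
top -100 1 27 [29.6 37.3 42.2] 22.6
top -70 -1 34 [-51.  -46.3 -41.1] 21.8
top -40 -1 22 [-50.9 -44.1 -40.3] 22.5
top cover 2338 [  0.35552589 161.82855862] [-62.45265653  51.73412989] ((607.6320190429688, 36.3421630859375), (117.7508773803711, 165.06329345703125), 15.347972869873047)
scene -100 -1 34 [-50.7 -46.2 -39.7] 23.7
scene -100 1 37 [30.6 36.6 58.7] 21.4
scene -70 -1 41 [-51.2 -46.2 -39.2] 22.1
scene -40 -1 39 [-51.1 -46.4 -39.2] 22.6
scene cover 1714 [ -1.05552653 162.00572624] [-62.84615125  52.54399244] ((606.6237182617188, 36.404869079589844), (120.30309295654297, 168.273681640625), 15.96390151977539)
```

```bash
python3 -m handwheel '[[[0,0,-10.78],[-13.8,-0.7,-0.4],0],[[0,0,-10.78],[-13.8,-0.7,-0.4],0],[[0,0,-10.78],[-13.8,-0.7,-0.4],0],[[0,0,-10.78],[-13.8,-0.7,-0.4],0],[[0,0,-10.78],[-13.8,-0.7,-0.4],0],[[0,0,-10.78],[-13.8,-0.7,-0.4],0],[[0,0,-10.78],[-13.8,-0.7,-0.4],0],[[0,0,-10.78],[-13.8,-0.7,-0.4],0],[[0,0,-10.78],[-13.8,-0.7,-0.4],0],[[0,0,-10.78],[-13.8,-0.7,-0.4],0]]'; python3 -m handwheel '[[[0,0,0],[0,0,0],0.4],[[0,0,0],[0,0,0],0.4],[[0,0,0],[0,0,0],0.4]]'; python3 -c "
from h import *
go([.4355,.272,.084],[180,0,11.6])
c=cams.calibration('wrist'); p,d=cams.capture('wrist'); cv2.imwrite('pics/w3.png',p)
P=np.array([.4355,.272,.118]);print(c['world_from_camera'])
import pickle; pickle.dump(c,open('pics/w3.pkl','wb'))"
```

```text
time: 6.4
ee_pos: [0.433, 0.2742, 0.2413]
tool_rot: [179.9, 0.2, 11.9]
force: [0.5, -0.7, -0.0]
width: 0.0853
time: 6.7
ee_pos: [0.4342, 0.2719, 0.2428]
tool_rot: [180.0, 0.1, 11.1]
force: [-0.7, -0.6, -0.3]
width: 0.0513
turn [0.005, 0.008, -0.057] shift [0.048, -0.0, 5.293]
[[ 0.19425285  0.93312318  0.30256729  0.51119483]
 [-0.98095021  0.18428328  0.06145203  0.28826653]
 [ 0.00158423 -0.30874068  0.95114493  0.38539602]
 [ 0.          0.          0.          1.        ]]
```

The depth from the two fixed cameras agrees on the lane's centre, so I'm using it. Next is the rack grasp.

```bash
cat >> h.py <<'E'
O=O+Rb()@np.array([-.001,-.0045])
E
python3 -m handwheel '[[[0,0,-0.06],[0.05,0,1.5],0.4],[[0,0,-0.06],[0.05,0,3],0.4],[[0,0,-0.06],[0.05,0,4.3],0.4],[[0,0,-0.06],[0.05,0,5.2],0.4],[[0,0,-0.06],[0.05,0,5.2],0.4],[[0,0,-0.06],[0.05,0,5.2],1],[[0,0,-0.06],[0.05,0,5.2],1],[[0,0,-0.06],[0.05,0,5.2],1],[[0,0,-0.06],[0.05,0,5.2],1],[[0,0,-0.06],[0.05,0,5.2],1]]'
python3 -m handwheel '[[[0,0,0],[0,0,-0.8],1],[[0,0,0],[0,0,-1.5],1],[[0,0,0],[0,0,-3],1],[[0,0,0],[0,0,-4],1],[[0,0,0],[0,0,-5],1],[[0,0,0],[0,0,-6],1],[[0,0,0],[0,0,-6],1]]'
python3 -c "
from h import *
go(b2w(-.100,0,.27),[180,0,YAW-180])"
```

```text
time: 7.75
ee_pos: [0.437, 0.2743, 0.0895]
tool_rot: [-179.9, -0.2, 11.8]
force: [-0.4, 1.2, 6.6]
width: 0.0113
time: 8.45
ee_pos: [0.4372, 0.2742, 0.2718]
tool_rot: [-179.7, -0.4, 11.8]
force: [0.5, 0.7, -2.6]
width: 0.0113
turn [-0.07, -0.019, 10.803] shift [4.255, 14.982, 0.02]
```

```bash
python3 -m handwheel '[[[0,0,1],[0.3,1,0],1],[[0,0,2],[0.7,2.3,0],1],[[0,0,3],[1.1,3.7,0],1],[[0,0,4],[1.5,5.2,0],1],[[0,0,5],[1.9,6.7,0],1],[[0,0,6],[2.3,8.1,0],1],[[0,0,7],[2.7,9.5,0],1],[[0,0,8],[3.1,10.9,0],1],[[0,0,9],[3.5,12.3,0],1],[[0,0,10],[3.9,13.6,0],1]]'
python3 -c "
from h import *
go(b2w(-.100,0,.27),[180,0,YAW-180])"
```

```text
time: 9.45
ee_pos: [0.6334, -0.104, 0.265]
tool_rot: [179.8, 0.1, -68.6]
force: [1.1, 0.1, -2.4]
width: 0.0113
turn [0.024, 0.015, 0.754] shift [1.357, -0.216, -0.17]
```

```bash
python3 -m handwheel '[[[0,0,0.4],[0.5,0,0],1],[[0,0,0.75],[0.9,-0.2,0],1],[[0,0,0.75],[0.9,-0.2,0],1],[[0,0,0.75],[0.9,-0.2,0],1]]'
python3 -c "
from h import *
go(b2w(-.080,0,.15),[180,0,YAW-180])"
```

```text
time: 9.85
ee_pos: [0.6485, -0.125, 0.2654]
tool_rot: [179.8, 0.1, -74.2]
force: [-0.1, 0.3, -2.3]
width: 0.0111
turn [0.023, 0.013, 0.053] shift [-0.14, -0.071, 3.846]
```

```bash
python3 -m handwheel '[[[0,0,0.05],[-0.14,-0.07,0.8],1],[[0,0,0.05],[-0.14,-0.07,1.8],1],[[0,0,0.05],[-0.14,-0.07,2.8],1],[[0,0,0.05],[-0.14,-0.07,3.5],1],[[0,0,0.05],[-0.14,-0.07,3.8],1],[[0,0,0.05],[-0.14,-0.07,3.8],1]]'
python3 - <<'E'
from h import *
s=telemetry.sense(); print(w2b(s["ee_pos"]))
go(b2w(-.080,0,.093),[180,0,YAW-180])
a,da=cams.capture("top"); b,db=cams.capture("scene")
P=pts("top",da); m=0
for n,im,d in(("top",a,da),("scene",b,db)):
    P=pts(n,d); B=w2b(P); hsv=cv2.cvtColor(im,cv2.COLOR_BGR2HSV)
    red=((hsv[...,0]<8)|(hsv[...,0]>172))&(hsv[...,1]>110)&(abs(B[...,0]+.08)<.12)&(abs(B[...,1])<.1)
    print(n,red.sum()); z0=s["ee_pos"][2]-.0895+.074
    if red.sum()>20: 
        r=np.array([ray(n,u,v,z0) for v,u in zip(*np.nonzero(red))]); print(cv2.minAreaRect((w2b(r)*1000).astype(np.float32)))
x=cv2.resize(a[120:240,290:420],(400,369),interpolation=cv2.INTER_CUBIC); y=cv2.resize(b[175:295,220:350],(400,369),interpolation=cv2.INTER_CUBIC)
cv2.imwrite("pics/c2.png",np.hstack([x,y]))
E
```

```text
time: 10.45
ee_pos: [0.6492, -0.1199, 0.152]
tool_rot: [179.8, 0.1, -74.5]
force: [0.2, 0.2, -2.0]
width: 0.0111
[-0.07968641 -0.00029878]
turn [0.023, 0.007, 0.01] shift [0.012, 0.004, 1.967]
top 177
((-75.76629638671875, -0.41510963439941406), (105.17228698730469, 55.64406967163086), 0.6752596497535706)
scene 273
((-78.72321319580078, -4.503627777099609), (63.75020980834961, 108.16952514648438), 87.0908432006836)
```

View pics/c2.png

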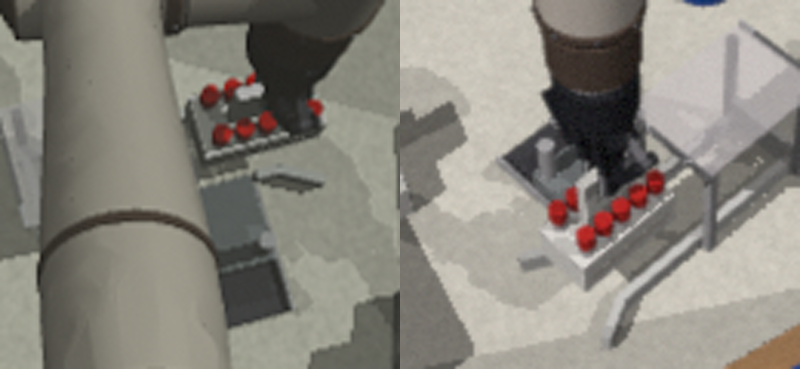

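The rack hangs upright over the mouth, square with the lane, about -78 mm in x and within a few mm in y.

```bash
python3 -m handwheel '[[[0,0,0],[0,0,0.4],1],[[0,0,0],[0,0,0.8],1],[[0,0,0],[0,0,1.1],1],[[0,0,0],[0,0,1.4],1],[[0,0,0],[0,0,1.6],1],[[0,0,0],[0,0,1.8],1],[[0,0,0],[0,0,1.95],1],[[0,0,0],[0,0,1.95],1]]'
python3 -c "
from h import *
s=telemetry.sense();print(w2b(s['ee_pos']))"
```

```text
time: 11.35
ee_pos: [0.6499, -0.1206, 0.0941]
tool_rot: [179.9, 0.0, -74.6]
force: [-0.3, 0.0, -2.9]
width: 0.0112
[-0.0805825  -0.00080952]
```

Down freely between the rails. Lowering the last few mm, then sliding in.

```bash
python3 -m handwheel '[[[0,0,0],[0,0,0.08],1],[[0,0,0],[0,0,0.15],1],[[0,0,0],[0,0,0.15],1]]'; python3 -m handwheel '[[[0,0,0],[-0.2,0,0],1],[[0,0,0],[-0.5,0,0],1],[[0,0,0],[-0.8,0,0],1],[[0,0,0],[-1.1,0,0],1],[[0,0,0],[-1.3,0,0],1],[[0,0,0],[-1.4,0,0],1],[[0,0,0],[-1.4,0,0],1]]'
python3 -c "
from h import *
s=telemetry.sense();print(w2b(s['ee_pos']))"
```

```text
time: 11.65
ee_pos: [0.6502, -0.1206, 0.0903]
tool_rot: [180.0, 0.0, -74.6]
force: [-1.1, 0.0, -2.8]
width: 0.0111
time: 12.35
ee_pos: [0.6391, -0.0795, 0.0905]
tool_rot: [-180.0, -0.0, -74.5]
force: [0.3, 0.6, -1.7]
width: 0.0108
[-0.03814053 -0.00127943]
```

```bash
python3 -m handwheel '[[[0,0,0],[0,0,0],0.4],[[0,0,0],[0,0,0],0.4],[[0,0,0],[0,0,0],0.4],[[0,0,0],[0,0,0],0.4],[[0,0,0],[0,0,-0.8],0.4],[[0,0,0],[0,0,-2],0.4],[[0,0,0],[0,0,-3.4],0.4],[[0,0,0],[0,0,-4.6],1],[[0,0,0],[0,0,-4.6],1]]'
python3 - <<'E'
from h import *
R=Ro.from_euler("xyz",[180,0,YAW-180],degrees=True)*Ro.from_euler("y",-40,degrees=True)
go(b2w(-.15,0,.2),R)
d=cams.capture("scene")[1]; P=pts("scene",d); B=w2b(P); m=(B[...,0]>-.13)&(B[...,0]<.05)&(abs(B[...,1])<.04)&(P[...,2]>.1)&(P[...,2]<.128)
print(m.sum(), cv2.minAreaRect((B[m]*1000).astype(np.float32)), P[m][:,2].max())
E
```

```text
time: 13.25
ee_pos: [0.6423, -0.0806, 0.2357]
tool_rot: [-179.3, -0.2, -74.6]
force: [0.3, 0.1, -0.2]
width: 0.0226
turn [-0.085, -5.03, 0.037] shift [3.66, 0.154, 1.204]
128 ((-36.53106689453125, -3.0427026748657227), (14.89306640625, 61.35961151123047), 88.06111907958984) 0.12630318034813093
```

```bash
python3 -m handwheel '[[[0,0,0],[1.5,0,0],1],[[0,-1,0],[3,0.1,0],1],[[0,-2,0],[3.66,0.15,0],1],[[0,-3,0],[3.66,0.15,0.5],1],[[0,-4,0],[3.66,0.15,1.2],1],[[0,-5.03,0],[3.66,0.15,1.2],1],[[0,-5.03,0],[3.66,0.15,1.2],1],[[0,-5.03,0],[3.66,0.15,1.2],1]]'
python3 - <<'E'
from h import *
R=Ro.from_euler("xyz",[180,0,YAW-180],degrees=True)*Ro.from_euler("y",-40,degrees=True)
s=telemetry.sense(); print(s["q"],w2b(s["ee_pos"]))
go(b2w(-.135,0,.1),R);go(b2w(-.135,0,.027),R)
E
```

```text
time: 14.1
ee_pos: [0.6636, -0.1883, 0.1898]
tool_rot: [179.7, 40.3, -74.9]
force: [0.7, 0.6, 0.6]
width: -0.0003
[ -18.1123748    43.93667035   35.36414711  -33.69067228 -103.91473618
   31.68906979] [-0.14947332  0.00400489]
turn [0.01, 0.036, -0.025] shift [1.567, -0.143, 2.595]
turn [0.01, 0.036, -0.025] shift [3.141, -0.151, 4.451]
```

```bash
python3 -m handwheel '[[[0,0,0],[0.5,-0.1,0.9],1],[[0,0,0],[1.2,-0.14,2],1],[[0,0,0],[1.9,-0.15,3],1],[[0,0,0],[2.6,-0.15,3.8],1],[[0,0,0],[3.14,-0.15,4.45],1],[[0,0,0],[3.14,-0.15,4.45],1],[[0,0,0],[3.14,-0.15,4.45],1]]'
python3 - <<'E'
from h import *
s=telemetry.sense(); print(s["q"],w2b(s["ee_pos"]))
R=Ro.from_euler("xyz",[180,0,YAW-180],degrees=True)*Ro.from_euler("y",-40,degrees=True)
for x in(-.10,-.06,0,.015,.02):go(b2w(x,0,.027),R)
E
```

```text
time: 14.8
ee_pos: [0.665, -0.1713, 0.0312]
tool_rot: [-179.9, 40.1, -74.4]
force: [-0.7, 0.0, 0.5]
width: 0.0004
[-16.80445382  51.35318529  26.78046716 -33.01878845 -89.71144615
  39.8262588 ] [-0.1335258 -0.0018913]
turn [0.005, 0.016, 0.017] shift [-0.765, 0.061, 0.826]
turn [0.005, 0.016, 0.017] shift [-1.785, 0.057, 1.686]
turn [0.005, 0.016, 0.017] shift [-3.314, 0.053, 2.975]
turn [0.005, 0.016, 0.017] shift [-3.696, 0.052, 3.297]
turn [0.005, 0.016, 0.017] shift [-3.824, 0.051, 3.404]
```

```bash
python3 -m handwheel '[[[0,0,0],[-0.4,0.03,0.45],1],[[0,0,0],[-0.77,0.06,0.8],1],[[0,0,0],[-1,0.06,1],1],[[0,0,0],[-1.3,0.06,1.25],1],[[0,0,0],[-1.6,0.06,1.5],1],[[0,0,0],[-1.9,0.06,1.75],1],[[0,0,0],[-2.2,0.06,2],1],[[0,0,0],[-2.5,0.06,2.25],1],[[0,0,0],[-2.8,0.06,2.5],1],[[0,0,0],[-2.8,0.06,2.5],1]]'
python3 - <<'E'
from h import *
s=telemetry.sense(); print(w2b(s["ee_pos"]))
R=Ro.from_euler("xyz",[180,0,YAW-180],degrees=True)*Ro.from_euler("y",-40,degrees=True)
for x in(0,.015,.02):go(b2w(x,0,.027),R)
E
```

```text
time: 15.8
ee_pos: [0.6318, -0.0613, 0.0263]
tool_rot: [179.9, 40.4, -74.6]
force: [-0.6, -0.7, 0.0]
width: -0.0003
[-0.01865035  0.00091239]
turn [0.016, 0.05, 0.002] shift [-0.488, -0.031, 0.385]
turn [0.016, 0.05, 0.002] shift [-0.869, -0.032, 0.709]
turn [0.016, 0.05, 0.002] shift [-0.996, -0.033, 0.817]
```

```bash
python3 -m handwheel '[[[0,0,0],[-0.2,0,0.16],1],[[0,0,0],[-0.4,0,0.32],1],[[0,0,0],[-0.6,0,0.48],1],[[0,0,0],[-0.75,0,0.6],1],[[0,0,0],[-0.85,0,0.68],1],[[0,0,0],[-0.85,0,0.68],1]]'
python3 - <<'E'
from h import *
s=telemetry.sense(); print(w2b(s["ee_pos"]))
b,d=cams.capture("scene"); hsv=cv2.cvtColor(b,cv2.COLOR_BGR2HSV)
red=((hsv[...,0]<8)|(hsv[...,0]>172))&(hsv[...,1]>80)
r=np.array([w2b(ray("scene",u,v,.074)) for v,u in zip(*np.nonzero(red))]); k=(abs(r[:,0]-.06)<.14)&(abs(r[:,1])<.06)
print(k.sum(),cv2.minAreaRect((r[k]*1000).astype(np.float32)))
cv2.imwrite("pics/c3.png",cv2.resize(b[160:290,220:390],(785,600),interpolation=cv2.INTER_CUBIC))
E
```

```text
time: 16.4
ee_pos: [0.6238, -0.0317, 0.0277]
tool_rot: [180.0, 40.3, -74.6]
force: [-0.4, -0.7, 0.6]
width: -0.0001
[0.01199884 0.00074192]Traceback (most recent call last):
  File "<stdin>", line 5, in <module>
  File "h.py", line 4, in ray
    c=c or cams.calibration(n); W=np.array(c["world_from_camera"])
           ~~~~~~~~~~~~~~~~^^^
ValueError: time passes only in moves, steps and waits
```

```bash
python3 -m handwheel '[[[0,0,0],[-0.1,0,0.08],1],[[0,0,0],[-0.2,0,0.16],1],[[0,0,0],[-0.25,0,0.2],1],[[0,0,0],[-0.25,0,0.2],1]]'
python3 - <<'E'
from h import *
s=telemetry.sense(); print(w2b(s["ee_pos"]))
b,d=cams.capture("scene"); hsv=cv2.cvtColor(b,cv2.COLOR_BGR2HSV); c=cams.calibration("scene")
red=((hsv[...,0]<8)|(hsv[...,0]>172))&(hsv[...,1]>80)
r=np.array([w2b(ray("scene",u,v,.074,c)) for v,u in zip(*np.nonzero(red))]); k=(abs(r[:,0]-.06)<.14)&(abs(r[:,1])<.06)
print(k.sum(),cv2.minAreaRect((r[k]*1000).astype(np.float32)))
cv2.imwrite("pics/c3.png",cv2.resize(b[160:290,220:390],(785,600),interpolation=cv2.INTER_CUBIC))
E
```

```text
time: 16.85
ee_pos: [0.6232, -0.0292, 0.0278]
tool_rot: [-179.8, 39.6, -74.6]
force: [2.0, -14.6, -0.0]
width: 0.0
[0.01464323 0.00062703]
32 ((45.217979431152344, -1.8992958068847656), (225.80636596679688, 67.67003631591797), 1.5462303161621094)
```

View pics/c3.png

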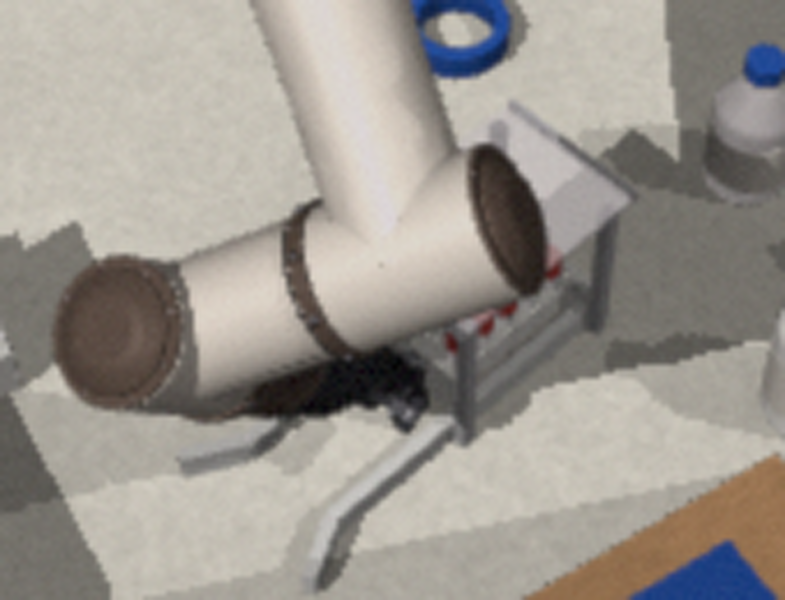

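The rack is under the cover. A clean 14.6 N reaction along the lane suggests the back stop. I'll back off and check the rack's position.

```bash
python3 -m handwheel '[[[0,0,0],[0,0,0],1],[[0,0,0],[0.5,0,-0.42],1],[[0,0,0],[1.4,0,-1.2],1],[[0,0,0],[2.7,0,-2.3],1],[[0,0,0],[4,0,-3.4],1],[[0,0,0],[4,0,-4.6],1],[[0,0,0],[3.5,0,-6],1],[[0,0,0],[3,0,-7.4],1],[[0,0,0],[2.6,0,-8.5],1],[[0,0,0],[2.6,0,-8.5],1]]'
python3 - <<'E'
from h import *
s=telemetry.sense(); print(w2b(s["ee_pos"]))
for n in("top","scene"):
    b,d=cams.capture(n); hsv=cv2.cvtColor(b,cv2.COLOR_BGR2HSV); c=cams.calibration(n)
    red=((hsv[...,0]<8)|(hsv[...,0]>172))&(hsv[...,1]>70)
    v,u=np.nonzero(red); r=np.array([w2b(ray(n,a,e,.074,c)) for e,a in zip(v,u)]); k=(abs(r[:,0]-.08)<.09)&(abs(r[:,1])<.06)
    print(n,k.sum(),(cv2.minAreaRect((r[k]*1000).astype(np.float32)),np.percentile(r[k],[1,99],axis=0)) if k.sum()>9 else 0)
    cv2.imwrite(f"pics/{n}4.png",b)
a=cv2.imread("pics/top4.png")[120:240,270:400];b=b[160:280,230:360]
cv2.imwrite("pics/c4.png",np.hstack([cv2.resize(x,(400,369),interpolation=cv2.INTER_CUBIC) for x in(a,b)]))
E
```

```text
time: 17.9
ee_pos: [0.6829, -0.2429, 0.1784]
tool_rot: [-179.3, 39.8, -74.2]
force: [0.2, 0.7, 0.5]
width: 0.0
[-2.07292795e-01 -1.05646475e-04]
top 22 (((43.7830696105957, 0.7925987243652344), (42.55857849121094, 22.441591262817383), 86.6130142211914), array([[ 0.03348883, -0.02042946],
       [ 0.05597725,  0.02244742]]))
scene 66 (((63.8087158203125, -24.537033081054688), (49.35253143310547, 113.68450164794922), 61.88962936401367), array([[ 0.02168437, -0.03490193],
       [ 0.1236873 ,  0.02157761]]))
```

View pics/c4.png

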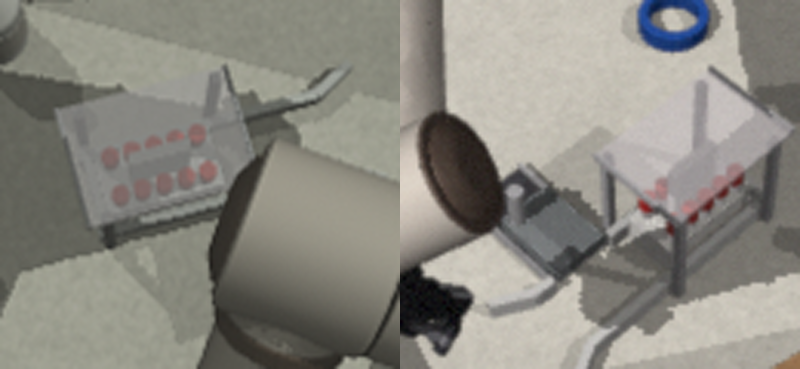

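Both views show the full rack upright under the cover, with caps at about (120..207, 171..195) and (110..197, 133..157) in the left crop. The middle caps put the rack's centre near pixel (321.5,173.5) of the top view.

```bash
python3 - <<'E'
from h import *
c=cams.calibration("top")
near=[(120,195),(142,190),(163,185),(185,177),(207,171)]; far=[(110,157),(132,150),(153,144),(175,138),(197,133)]
for z in(.066,.076): print(w2b(np.array([ray("top",270+x*.325,120+y*.325,z,c) for x,y in near+far])).mean(0), end=" ")
# caps before grasp for reference bias
b=cv2.imread("pics/top4.png"); hsv=cv2.cvtColor(b,cv2.COLOR_BGR2HSV)
v,u=np.mgrid[0:400,0:640]; m=((hsv[...,0]<10)|(hsv[...,0]>168))&(hsv[...,1]>45)&(u>295)&(u<345)&(v>155)&(v<190)
r=np.array([w2b(ray("top",a,e,.072,c)) for e,a in zip(v[m],u[m])])*1000; print(m.sum(),r.mean(0),cv2.minAreaRect(r.astype(np.float32)))
s=telemetry.sense(); go(b2w(-.13,.075,.24),[180,0,YAW-180])
E
```

```text
[ 0.07971427 -0.00073816] [0.08052885 0.00171183] 167 [76.94799499  0.34197999] ((80.6324462890625, -0.16025161743164062), (54.634803771972656, 102.18009948730469), 89.85614776611328)
turn [-0.014, 5.031, 0.001] shift [-3.333, 2.476, -0.117]
```

Rack centre is at bay x ≈ 80 mm, so it is home. Next I'll close the bolt by pushing the knob with shut fingers from its outer side.

```bash
python3 -m handwheel '[[[0,0,0],[-0.5,0.5,-1],1],[[0,1,0],[-1,1,-1],1],[[0,2,0],[-1.7,1.5,-1],1],[[0,3,0],[-2.3,2,-0.6],1],[[0,4,0],[-2.9,2.3,-0.3],1],[[0,5.03,0],[-3.33,2.48,-0.12],1],[[0,5.03,0],[-3.33,2.48,-0.12],1],[[0,5.03,0],[-3.33,2.48,-0.12],1]]'
python3 -c "
from h import *
s=telemetry.sense();print(w2b(s['ee_pos']))
go(b2w(-.059,.16,.2),[180,0,YAW-180]);go(b2w(-.059,.16,.045),[180,0,YAW-180])"
```

```text
time: 18.8
ee_pos: [0.5885, -0.1861, 0.2381]
tool_rot: [179.8, 0.1, -74.4]
force: [0.3, -1.0, 1.8]
width: 0.0003
[-0.12743406  0.07582878]
turn [0.023, 0.017, 0.022] shift [-2.287, 2.795, 1.284]
turn [0.023, 0.017, 0.022] shift [-2.275, 2.778, 6.45]
```

```bash
python3 -m handwheel '[[[0,0,0],[-1.1,1.4,0],1],[[0,0,0],[-2.28,2.78,0],1],[[0,0,0],[-2.28,2.78,0],1],[[0,0,0],[-2.28,2.78,1.5],1],[[0,0,0],[-2.28,2.78,3],1],[[0,0,0],[-2.28,2.78,4.5],1],[[0,0,0],[-2.28,2.78,5.7],1],[[0,0,0],[-2.28,2.78,6.4],1],[[0,0,0],[-2.28,2.78,6.4],1]]'
python3 -c "
from h import *
s=telemetry.sense();print(w2b(s['ee_pos']))"
```

```text
time: 19.7
ee_pos: [0.4898, -0.1452, 0.0435]
tool_rot: [179.5, 0.2, -74.8]
force: [0.0, -1.6, -0.5]
width: 0.0001
[-0.06178712  0.16007295]
```

```bash
python3 -m handwheel '[[[0,0,0],[0,-0.3,0],1],[[0,0,0],[0,-0.6,0],1],[[0,0,0],[0,-0.9,0],1],[[0,0,0],[0,-1.2,0],1],[[0,0,0],[0,-1.5,0],1],[[0,0,0],[0,-1.7,0],1],[[0,0,0],[0,-1.7,0],1]]'
python3 -c "
from h import *
s=telemetry.sense();print(w2b(s['ee_pos']))"
```

```text
time: 20.4
ee_pos: [0.5421, -0.1302, 0.0477]
tool_rot: [-179.9, -0.0, -74.6]
force: [0.3, -0.1, -0.4]
width: 0.0003
[-0.06124214  0.10571644]
```

```bash
python3 -m handwheel '[[[0,0,0],[0,-0.2,0],1],[[0,0,0],[0,-0.4,0],1],[[0,0,0],[0,-0.5,0],1],[[0,0,0],[0,-0.5,0],1]]'
python3 -c "
from h import *
s=telemetry.sense();print(w2b(s['ee_pos']))"
```

```text
time: 20.8
ee_pos: [0.5556, -0.1265, 0.0473]
tool_rot: [-179.9, -0.0, -74.6]
force: [-0.7, -0.7, -0.3]
width: -0.0002
[-0.06120969  0.09162439]
```

```bash
python3 - <<'E'
from h import *
c=cams.calibration("wrist");p,d=cams.capture("wrist"); cv2.imwrite("pics/w5.png",p)
E
```

```text
(no output)
```

View pics/w5.png

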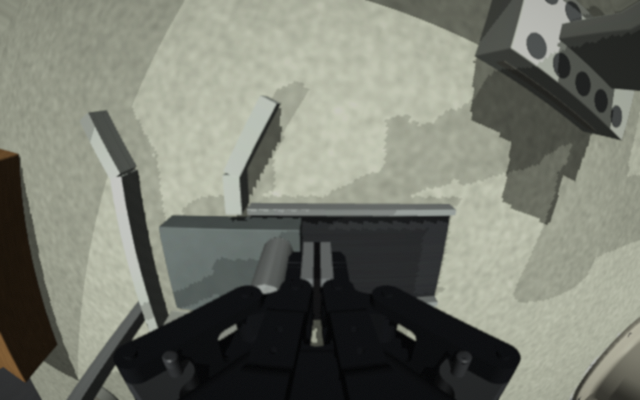

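The knob at (275,262) is against the shut fingers, and the bolt reaches well across the lane. I'll push on to the hard stop.

```bash
python3 -m handwheel '[[[0,0,0],[0,-0.1,0],1],[[0,0,0],[0,-0.2,0],1],[[0,0,0],[0,-0.3,0],1],[[0,0,0],[0,-0.3,0],1]]'
python3 -c "
from h import *
s=telemetry.sense();print(w2b(s['ee_pos']))"
```

```text
time: 21.25
ee_pos: [0.5615, -0.1249, 0.0473]
tool_rot: [179.7, 0.0, -74.6]
force: [-6.4, -0.9, 4.2]
width: 0.0001
[-0.0612802   0.08554807]
```

```bash
python3 -m handwheel '[[[0,0,0],[0,-0.1,0],1],[[0,0,0],[0,-0.15,0],1],[[0,0,0],[0,-0.15,0],1]]'
python3 -c "
from h import *
s=telemetry.sense();print(w2b(s['ee_pos']))"
python3 -m handwheel '[[[0,0,0],[0,0.4,0],1],[[0,0,0],[0,1,0],1],[[0,0,0],[0,1.5,-1],1],[[0,0,0],[0,1.5,-2.5],1],[[0,0,0],[0,1.5,-4],1],[[0,0,0],[0,1.5,-5.5],1],[[0,0,0],[0,1.5,-6.5],1],[[0,0,0],[0,3,-6.5],1],[[0,0,0],[0,3,-6.5],1]]'
python3 - <<'E'
from h import *
c=cams.calibration("wrist"); p,d=cams.capture("wrist"); cv2.imwrite("pics/w6.png",p)
import pickle; pickle.dump(c,open("pics/w6.pkl","wb"))
E
```

```text
time: 21.55
ee_pos: [0.5616, -0.1248, 0.0472]
tool_rot: [179.2, 0.1, -74.7]
force: [-14.5, -5.0, 11.8]
width: -0.0002
[-0.06121711  0.08546889]
time: 22.45
ee_pos: [0.4782, -0.1473, 0.2434]
tool_rot: [-179.9, 0.0, -74.7]
force: [0.4, 0.4, 0.1]
width: 0.0001
```

View pics/w6.png

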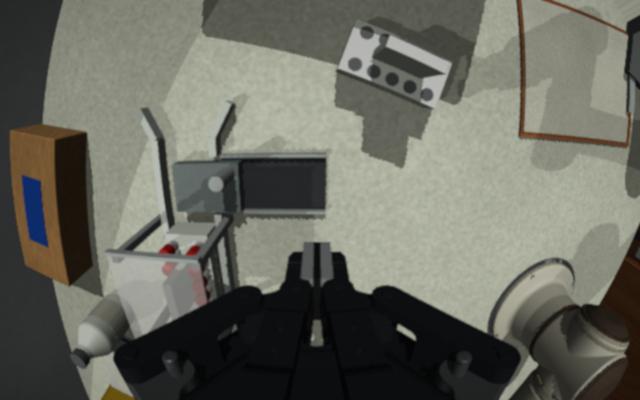

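The bolt bars the lane with its knob at (216,184), and the rack sits under the cover behind it. One last numeric check, then I'll hand in.

```bash
python3 - <<'E'
from h import *
import pickle; c=pickle.load(open("pics/w6.pkl","rb")); k=pickle.load(open("pics/w2.pkl","rb"))
print("knob now",w2b(fray(216,184,.078,c)),"drawn",w2b(fray(315,185,.078,k)))
c=cams.calibration("top"); b,d=cams.capture("top"); hsv=cv2.cvtColor(b,cv2.COLOR_BGR2HSV)
v,u=np.mgrid[0:400,0:640]; m=((hsv[...,0]<10)|(hsv[...,0]>168))&(hsv[...,1]>45)&(u>295)&(u<345)&(v>155)&(v<190)
r=np.array([w2b(ray("top",a,e,.072,c)) for e,a in zip(v[m],u[m])])*1000; print(m.sum(),r.mean(0),cv2.minAreaRect(r.astype(np.float32)))
P=pts("top",d); B=w2b(P); q=(abs(B[...,0]+.056)<.03)&(B[...,1]>.03)&(B[...,1]<.14)&(P[...,2]>.065)&(P[...,2]<.085); print("knob depth",q.sum(),B[q].mean(0) if q.any() else 0)
E
```

```text
knob now [-0.05430075  0.064318  ] drawn [-0.0541068   0.11839803]<stdin>:6: RuntimeWarning: Mean of empty slice.
  ret = ret.dtype.type(ret / rcount)
Traceback (most recent call last):
cv2.error: OpenCV(4.12.0) /io/opencv/modules/imgproc/src/convhull.cpp:143: error: (-215:Assertion failed) total >= 0 && (depth == CV_32F || depth == CV_32S) in function 'convexHull'
```

```bash
python3 -c "
from h import *
print(arm.hand_in())"
```

```text
the job is handed in; nothing more can be done
None
```

I docked the full rack and handed the job in at about 22.5 s on the robot's clock. `hand_in` reports no verdict, so the result rests on my own checks.

**What I did:** I pinched the bolt's knob and drew the bolt back to its hard stop. Then I gripped the rack by its fin, lowered it into the mouth of the lane and slid its leading end under the cover. With the tool leaned back 40°, I pushed it home, and then closed the bolt with shut fingers and moved the arm clear.

**Last checks:**
- **Rack:** after the push its centre was at bay x ≈ 80 mm (home is 80.5), within about 2 mm of the centre line, and it looked upright. The push ended with a 14.6 N reaction along the lane, which I took to be the back stop.
- **Bolt:** the knob moved 54 mm of the 55 mm travel between the drawn and shut pictures. It stopped moving while the push force rose to about 15 N, so it is against its stop.
- **Arm:** it was clear of everything, with the force reading near zero.

**What failed or disagreed:**
- **Rack after bolting:** the last repeat check failed because the arm blocked the top camera. After the bolt was shut, the rack was seen only in the wrist picture and not measured again.
- **Lane centre:** my first readings of the rails from the wrist camera were 5 to 10 mm away from the fixed cameras' depth. I used the fixed cameras, and the rack then went in freely.
- **Bystanders:** I did not measure whether they moved; I saw no sign that they had.

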